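# Find the unlocked lid of the bedside box without forcing the locked ones

## Task

Two of the three sliding lids of the wooden box on the stool are locked, and I forgot which one I left unlocked: try the lids by nudging their ridges gently, and slide the one that gives all the way open to its stop. Never push on the box or any lid with more than 18 N, or the little catches break. Leave the locked lids shut and do not disturb the other things on the stool.

Things in the scene. Friction and masses are not known exactly. Their poses are not given: they have to be found in the camera images.
- box: Dark wooden box, 180 x 220 x 62 mm (x, y, z), fixed on the stool. Origin: centre of its underside; x from front (lids) to rear, y left seen from the front, z up. Three look-alike pale lids, each 61 mm wide, at y = +71, 0, -71 mm cover the front half; they slide to +x under the rear deck (x 0 to 90 mm). Out of sight two are locked and one is free, drawn anew each time. Partitions: 58 mm high.
- lid_left (a joint): How far the left (+y) lid has slid open, m: 0 shut, 0.066 open, where it meets a springy stop (about 2.5 N per mm, hard at 0.075). It slides along the box's +x. A free lid resists with about 1.5 N all along; a locked one has about 3 mm of play, then gives only against a springy catch, about 2.5 N per mm, hard after 10 mm more, and stays nearly shut (under 5 mm) when let go.
- lid_middle (a joint): How far the middle lid has slid open, m: 0 shut, 0.066 open, where it meets a springy stop (about 2.5 N per mm, hard at 0.075). It slides along the box's +x. A free lid resists with about 1.5 N all along; a locked one has about 3 mm of play, then gives only against a springy catch, about 2.5 N per mm, hard after 10 mm more, and stays nearly shut (under 5 mm) when let go.
- lid_right (a joint): How far the right (-y) lid has slid open, m: 0 shut, 0.066 open, where it meets a springy stop (about 2.5 N per mm, hard at 0.075). It slides along the box's +x. A free lid resists with about 1.5 N all along; a locked one has about 3 mm of play, then gives only against a springy catch, about 2.5 N per mm, hard after 10 mm more, and stays nearly shut (under 5 mm) when let go.
- ridge_left (a point): Top of the front face of the left (+y) lid's grip ridge, middle of its width, 76 mm above the box's underside; moves with the lid, axes as the box. Ridge: upright wooden bar 50 mm wide (y), 9 mm thick (from here to +x), 23 mm high above the lid's plate. Pushed on its front face towards +x it opens the lid. The partitions' tops lie 18 mm below this point.
- ridge_middle (a point): Top of the front face of the middle lid's grip ridge, middle of its width, 76 mm above the box's underside; moves with the lid, axes as the box. Ridge: upright wooden bar 50 mm wide (y), 9 mm thick (from here to +x), 23 mm high above the lid's plate. Pushed on its front face towards +x it opens the lid. The partitions' tops lie 18 mm below this point.
- ridge_right (a point): Top of the front face of the right (-y) lid's grip ridge, middle of its width, 76 mm above the box's underside; moves with the lid, axes as the box. Ridge: upright wooden bar 50 mm wide (y), 9 mm thick (from here to +x), 23 mm high above the lid's plate. Pushed on its front face towards +x it opens the lid. The partitions' tops lie 18 mm below this point.
- stool: Low square stool, 500 x 500 mm, 120 mm high, cane top; fixed. Origin on the work surface under its centre, z up; x as the stool's own yaw. A white clamp-on lamp, fixed, about 210 mm tall above the stool, grips its left edge at x = +140, y = +250 mm, with its head reaching in to y = +200 mm.
- glass: Loose steel glass, 72 mm across, 105 mm high, standing at the stool's rear. Origin: centre of its underside.
- bowl: Loose green ceramic bowl of hair pins, 110 mm across, 50 mm high, at the stool's rear (it and the glass may change places). Origin: centre of its underside.
- tube: Loose yellow tube-shaped plastic box with snap lid, lying along its x, 167 mm long, 50 mm thick, on the stool's right. Origin: on its underside, mid-length.
- holder: Loose wooden spectacle holder with spectacles, 70 x 90 x 95 mm, on the stool's left. Origin: centre of its underside.
Things that resemble listed ones, but are neither listed nor needed, are in the scene too. Leave any orange or red look-alike of the holder alone.

How it is judged:
At the end, for the whole second after the job is handed in: The unlocked lid is open by more than 60 mm (it meets its springy stop at 66 mm), the other two lids are shut within 6 mm, and the glass, bowl, yellow tube and spectacle holder stand upright within 20 mm of where they were (((value of joint lid_left above 0.06 m and value of joint each of lid_middle, lid_right below 0.006 m) or (value of joint lid_middle above 0.06 m and value of joint each of lid_left, lid_right below 0.006 m) or (value of joint lid_right above 0.06 m and value of joint each of lid_left, lid_middle below 0.006 m)) and distance of each of glass, bowl, tube, holder from where it was at the start of the episode below 0.02 m and angle between each of glass, bowl, tube, holder's own z axis and vertical below 0.2 rad); the robot touches nothing.
It fails at once if the robot pushes on the box or a lid with more than 18 N (contact force between any of the fingers, the arm and box above 18 N).
It fails at once if the glass, bowl, yellow tube or spectacle holder is shifted by more than 20 mm or tipped (distance of any of glass, bowl, tube, holder from where it was at the start of the episode above 0.02 m or angle between any of glass, bowl, tube, holder's own z axis and vertical above 0.2 rad).
It also fails if it takes over 45 s, if anything falls off the work surface, if the arm or the gripper's body presses on something with over 40 N, if the wrist force passes 120 N, or if a joint passes its speed limit or range.

## Robot

A 6-joint arm with a two-finger parallel gripper is mounted at the origin on the work surface. World frame = base frame: x ahead of the robot, y to its left, z up, the work surface at z = 0. Lengths are in m, angles in rad, forces in N, time in s.
With the tool pointing down it reaches from about 0.3 to 0.775 m from the base axis. Payload 14.6 kg.
Tool frame: the origin (TCP) lies at the very end of the fingers, on their centre line; the grasp point (between the pads) lies 19 mm behind it; z points along the fingers, x is the direction in which the jaws open and shut, and the axes are right-handed (so a half turn about z gives the same grasp; the last joint's range is limited). The gripper opens to 94 mm and grips with 3 to 60 N. Pads are 16 mm wide; open, the fingers measure 119 mm over their backs; the gripper's body (75 mm by 177 mm) begins 78 mm behind the grasp point.
Start: joints at [1.251, 0.3, 1.521, -0, 1.321, -0.067], TCP at [0.138, 0.533, 0.205] pointing down, gripper open.
Joint ranges: [-3.03, 3.03], [-0.79, 2.21], [0.23, 2.52], [-1.04, 4.18], [0, 3.07], [-2.55, 2.55]. Speed limits (rad/s): [2.22, 2.22, 2.57, 3.14, 3.14, 3.14].

## Interface

Orientations are given as [roll, pitch, yaw] about the fixed x, y, z axes, in that order (R = Rz(yaw) Ry(pitch) Rx(roll)).
In Python, from station import ctrl gives the robot as it stands.
- The arm moves only by the shell command python3 -m inch 'ROWS' [FORCE]. ROWS is JSON, one flat list of numbers, 7 for each row, row after row: the shift along the tool's x, y, z in cm, then the turn, a rotation vector about the tool's x, y, z in rad, then the opening, from 0 (shut) to 1 (fully open). In form: [tx, ty, tz, wx, wy, wz, claw, tx, ty, tz, wx, wy, wz, claw, ...]. A call has 1 to 20 rows; each row shifts and turns the commanded pose from where the row before left it, along the tool's axes as they then stand; what a row does not reach is not made up. A row lasts 1/8 s, in which the tool goes at most 62.5 mm and 10.7 degrees, less where a joint would pass 70% of its speed; a pose out of reach is approached as far as the arm can. A call is refused whole if a number of a shift passes 6.25 or a number of a turn 0.188, either way. A call with a gripper value outside its range is refused whole. The fingers move at their own pace and stop on an object; FORCE is the grip in N (left out, the last holds). Time passes only in rows, so rows that do not move let the fingers close. It gives the time, the measured TCP pose, the force and the opening at its end, in the units of the state.
- ctrl.get_obs(): the state, without advancing time (a new reading comes with each control period).
- ctrl.camera(name): name is "scene" or "top" or "wrist"; returns (picture, depth): 480x640x3 uint8, red, green, blue; 480x640 float32, m along the optical axis (not along the pixel's ray), 0 where there is no reading.
- ctrl.camera_params(name): a dict with "vertical_fov" (degrees; the focal length in pixels is half the picture's height over the tangent of half this angle, whatever the lens; pixels are square), "cx", "cy" (the principal point, pixels), "camera_from_world" (4x4, takes a point from world to camera coordinates); the wrist camera has in their place "mount" (4x4, takes a point from camera to tool coordinates, whose origin is the TCP and whose axes are the tool frame's). Camera axes: x right, y down, z forward; pixel columns grow to the right and rows downward; lengths in m; the calibration is good to about 2 mm. A picture is of the moment at which its call begins: read the wrist's pose just before it. camera_params takes no time and is no camera call.
- ctrl.hand_in(): hands the job in, once; it reports no verdict.
Trained networks look in the newest picture that a camera, given by its name, has taken for a name from the list of things; names that differ only in an ending like _2 or _b are one class to them, and where a whole thing is asked for, a point or a joint stands for the part that bears it (a point fixed in the world has none). Each returns a list of dicts, best first, with "score" (0 to 1); they miss things now and then, are a little off and sometimes report something else, mostly with a low value. They report only what shows in the picture. A call takes as long as a camera call. They do not tell look-alikes from the thing itself.
- ctrl.spot_in(camera, label): "bbox" ([centre column, centre row, width, height] in pixels, round what is visible of it).
- ctrl.place_of(camera, label): "centre" ([column, row] in pixels: a listed point, or the origin of a listed thing).
The state is a dict: "time_s": time; "qpos": joint angles; "joint_vel": joint speeds; "tau": joint torques, N m; "ee_pos": TCP position; "eef_rot": TCP orientation; "force": force on the tool from outside, world axes, zero at the start; "moment": the same for the moment, N m; "grip_width": finger opening in m.
Only numpy, scipy, OpenCV 4.12 (cv2) and the standard library are available. Lean on these libraries where they do the work, as an engineer would, in place of code of your own. Each camera call takes 0.05 s, during which the arm holds its last target. There are 200 camera calls.

## Working session

There is one attempt and no reset: what is moved stays moved. The work goes in short steps, Python scripts to look and compute and a shell command to move; the robot and the scene stay as the last step left them, time stands still between calls to the robot, and variables do not carry over. Pictures are saved under pics/ and viewed, about 8 in all and at most 12, crops included, and the job is handed in when it is done.

```bash
mkdir -p pics; ls; cat > h.py <<'E'
import numpy as np, cv2
from scipy.spatial.transform import Rotation as R
from station import ctrl
def K(n):
    p=ctrl.camera_params(n); f=240/np.tan(np.radians(p["vertical_fov"])/2); return p,f
def pose():
    o=ctrl.get_obs(); T=np.eye(4); T[:3,:3]=R.from_euler('xyz',o["eef_rot"]).as_matrix(); T[:3,3]=o["ee_pos"]; return T
def wfc(n):
    p=ctrl.camera_params(n)
    return pose()@p["mount"] if n=="wrist" else np.linalg.inv(p["camera_from_world"])
def unproj(n,d,uv,T=None,z=None):
    p,f=K(n); T=wfc(n) if T is None else T
    u,v=uv; r=np.array([(u-p["cx"])/f,(v-p["cy"])/f,1])
    if z is not None:
        w=T[:3,:3]@r; return T[:3,3]+w*(z-T[2,3])/w[2]
    dd=d[max(0,int(v)-2):int(v)+3,max(0,int(u)-2):int(u)+3]; dd=np.median(dd[dd>0]) if (dd>0).any() else np.nan
    return T[:3,:3]@(r*dd)+T[:3,3]
def save(name,im): cv2.imwrite(f"pics/{name}.png",im[:,:,::-1])
E
python3 - <<'E'
from h import *
np.set_printoptions(precision=4,suppress=True)
print(ctrl.get_obs())
for n in ["top","scene"]:
    im,d=ctrl.camera(n); save(n+"0",im); np.save(n+"d.npy",d)
    print(n,ctrl.camera_params(n))
    for l in ["box","ridge_left","ridge_middle","ridge_right","stool","glass","bowl","tube","holder"]:
        for q in ctrl.place_of(n,l)[:3]:
            print(n,l,round(q["score"],2),np.round(q["centre"],1),unproj(n,d,q["centre"]))
E
```

```text
pics
{'time_s': 0.0, 'qpos': array([ 1.2514,  0.3005,  1.5216, -0.    ,  1.3207, -0.0666]), 'joint_vel': array([-0.0017,  0.0005,  0.0019, -0.0008, -0.0009,  0.0007]), 'tau': array([ -0.0008, -53.18  , -35.2738,   0.0708,   0.0245,  -0.0001]), 'ee_pos': array([0.1375, 0.5323, 0.2049]), 'eef_rot': array([-3.1415,  0.0012,  1.318 ]), 'force': array([-0.0321, -0.984 , -0.0034]), 'moment': array([-0.0399, -0.0216,  0.0196]), 'grip_width': 0.0938332756413149}
top {'vertical_fov': 52.04705389997763, 'cx': 307.67576570509345, 'cy': 240.72161559765578, 'camera_from_world': array([[ 0.0177, -0.9998,  0.0035,  0.0906],
       [-0.9844, -0.0181, -0.1752,  0.6098],
       [ 0.1753, -0.0003, -0.9845,  0.8904],
       [ 0.    ,  0.    ,  0.    ,  1.    ]])}
top box 0.66 [361.7 271. ] [0.5376 0.0112 0.1728]
top ridge_left 0.57 [309.8 304. ] [0.4809 0.0964 0.1897]
top ridge_middle 0.92 [352.8 316.2] [0.4627 0.0278 0.1938]
top ridge_right 0.78 [396.3 325.5] [ 0.4494 -0.0408  0.1954]
top glass 0.56 [435.7 173.8] [ 0.6989 -0.109   0.1996]
top bowl 0.67 [354.6 160.5] [0.7453 0.0187 0.1265]
top tube 0.79
[... 475 characters left out ...]
 0.    ,  1.    ]])}
scene box 0.91 [305.1 217.2] [0.5981 0.026  0.1827]
scene ridge_left 0.89 [350.2 186.3] [0.4836 0.0963 0.1961]
scene ridge_middle 0.96 [322.9 172.2] [0.4627 0.0195 0.1956]
scene ridge_middle 0.18 [292.3 258.4] [0.7071 0.038  0.1694]
scene ridge_right 0.71 [306.4 161.2] [ 0.3753 -0.0597  0.1215]
scene stool 0.68 [290.8 257.8] [0.706  0.0339 0.1682]
scene glass 0.7 [220.3 252.5] [ 0.7496 -0.1177  0.1723]
scene bowl 0.88 [277.4 284.4] [0.7578 0.0208 0.1278]
scene tube 0.59 [229.3 189.9] [ 0.5556 -0.1934  0.1469]
scene holder 0.64 [462.1 257.7] [0.4747 0.3928 0.0356]
scene holder 0.61 [429.5 359.3] [0.7582 0.3847 0.013 ]
scene holder 0.58 [444.6 304.7] [0.607  0.3837 0.0121]
```

View pics/top0.png

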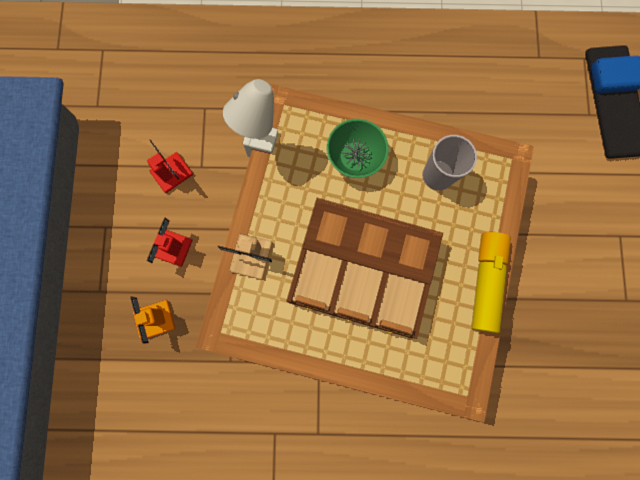

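View pics/scene0.png

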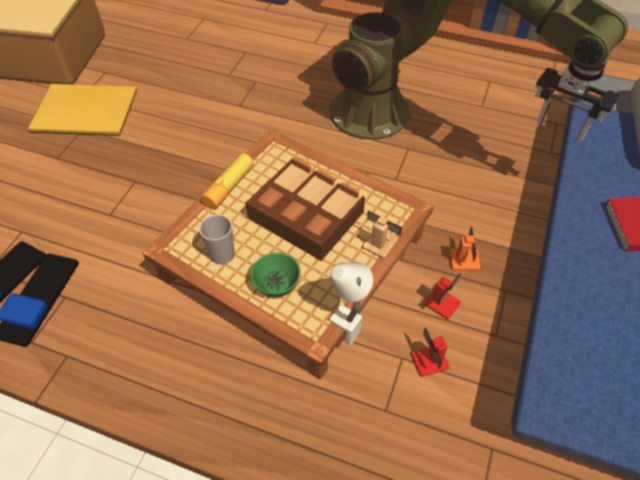

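The top view shows the box turned about −13°, with the ridges at (310,304), (353,316) and (396,325). The real holder is at (250,255) on the stool, and the red and orange look-alikes stand on the floor. The tool's y axis already nearly matches box +x, so I'll fit the ridge positions and plan an approach to look from nearby.

```bash
python3 - <<'E'
from h import *
np.set_printoptions(precision=4,suppress=True)
px={"top":[(309.8,304),(352.8,316.2),(396.3,325.5)],"scene":[(350.2,186.3),(322.9,172.2)]}
for n in px:
    P=np.array([unproj(n,None,q,z=0.196) for q in px[n]]); print(n,P, "yaw",np.arctan2(*(P[-1]-P[0])[:2])-np.pi if 0 else np.arctan2((P[0]-P[-1])[1],(P[0]-P[-1])[0])-np.pi/2)
# box top surface by height from top depth (deck + partitions 0.178..0.184)
d=np.load("topd.npy"); p,f=K("top"); T=wfc("top")
v,u=np.mgrid[190:345,280:450]; dd=d[190:345,280:450]
W=np.stack([(u-p["cx"])/f*dd,(v-p["cy"])/f*dd,dd],-1)@T[:3,:3].T+T[:3,3]
m=(W[...,2]>.165)&(W[...,2]<.21)
r=cv2.minAreaRect(W[m][:,:2].astype(np.float32)*1000); print(r)
t=pose(); print(t)
E
```

```text
top [[ 0.4806  0.0964  0.196 ]
 [ 0.4627  0.028   0.196 ]
 [ 0.4494 -0.0407  0.196 ]] yaw -0.22412829695100212
scene [[0.4836 0.0963 0.196 ]
 [0.4631 0.0196 0.196 ]] yaw -0.26106531743740247
((545.6871337890625, 6.129608154296875), (220.43382263183594, 180.7821044921875), 74.84900665283203)
[[ 0.2501  0.9682 -0.      0.1375]
 [ 0.9682 -0.2501  0.      0.5325]
 [ 0.     -0.     -1.      0.2055]
 [ 0.      0.      0.      1.    ]]
```

```bash
python3 -m inch '[-2.87,2.93,-0.3,0,0,0.011,0,-2.87,2.93,-0.3,0,0,0,0,-2.87,2.93,-0.3,0,0,0,0,-2.87,2.93,-0.3,0,0,0,0,-2.87,2.93,-0.3,0,0,0,0,-2.87,2.93,-0.3,0,0,0,0,-2.87,2.93,-0.3,0,0,0,0,-2.87,2.93,-0.3,0,0,0,0,-2.87,2.93,-0.3,0,0,0,0,-2.87,2.93,-0.3,0,0,0,0,-2.87,2.93,-0.3,0,0,0,0,-2.87,2.93,-0.3,0,0,0,0,-2.87,2.93,-0.3,0,0,0,0,-2.87,2.93,-0.3,0,0,0,0,0,0,0,0,0,0,0,0,0,0,0,0,0,0]' 10
python3 - <<'E'
from h import *
np.set_printoptions(precision=4,suppress=True)
print(ctrl.get_obs())
T=wfc("wrist"); im,d=ctrl.camera("wrist"); save("w1",im); np.save("wd.npy",d); np.save("wT.npy",T)
print(pose())
for l in ["ridge_left","ridge_middle","ridge_right"]:
    for q in ctrl.place_of("wrist",l)[:2]: print(l,round(q["score"],2),np.round(q["centre"],1),unproj("wrist",d,q["centre"],T),unproj("wrist",d,q["centre"],T,z=.196))
E
```

```text
time_s: 3.0
ee_pos: [0.4289, 0.0382, 0.2473]
eef_rot: [-3.141, -0.0, 1.307]
force: [-0.4, 0.6, -0.2]
grip_width: 0.0007
{'time_s': 3.0, 'qpos': array([ 0.0037, -0.0042,  1.7714,  0.0001,  1.3747, -1.3031]), 'joint_vel': array([ 0.0185, -0.0079,  0.0039, -0.0014, -0.001 , -0.0005]), 'tau': array([ -1.1886, -35.0824, -36.2021,  -0.0319,   0.0607,  -0.0568]), 'ee_pos': array([0.4289, 0.0382, 0.2473]), 'eef_rot': array([-3.1413, -0.    ,  1.3068]), 'force': array([-0.4476,  0.5832, -0.2498]), 'moment': array([-0.0107,  0.0193,  0.0315]), 'grip_width': 0.0006793120450777847}
[[ 0.2602  0.9656 -0.0001  0.4288]
 [ 0.9656 -0.2602  0.0001  0.0385]
 [ 0.0001 -0.0001 -1.      0.2474]
 [ 0.      0.      0.      1.    ]]
ridge_left 0.68 [411.  295.8] [0.4817 0.0974 0.1951] [0.4812 0.0972 0.196 ]
ridge_right 0.76 [223.5 297.5] [ 0.4453 -0.0409  0.1961] [ 0.4453 -0.0409  0.196 ]
```

View pics/w1.png

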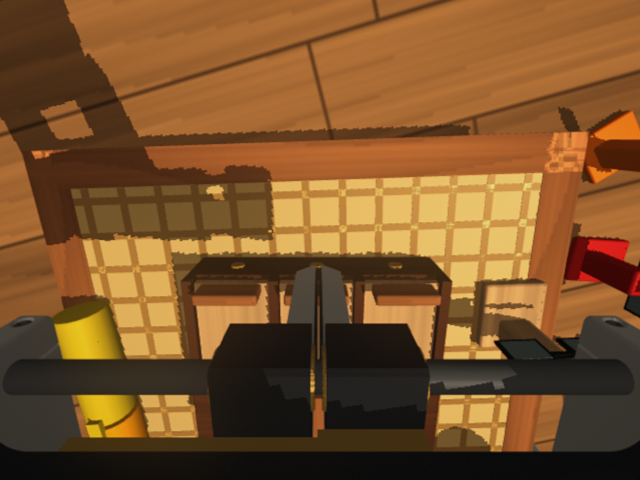

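The wrist view shows the tool square to the box, with the fingers centred in front of the middle lid. The ridge fronts are at (223,297) and (411,296) px and come out 143 mm apart, close to the expected 142 mm. By that measurement contact with the middle ridge is about 28 mm ahead, so I'll descend and creep.

```bash
python3 -m inch '[0,0,2,0,0,0,0,0,0,2,0,0,0,0,0,0,2,0,0,0,0,0,0.8,0,0,0,0,0,0,0.8,0,0,0,0,0,0,0.6,0,0,0,0,0,0,0,0,0,0,0,0]'
python3 -m inch '[0,0.2,0,0,0,0,0,0,0.2,0,0,0,0,0,0,0.2,0,0,0,0,0,0,0.2,0,0,0,0,0,0,0,0,0,0,0,0]'
```

```text
time_s: 4.08
ee_pos: [0.4509, 0.032, 0.1877]
eef_rot: [3.141, -0.0, 1.307]
force: [0.4, -0.4, -0.1]
grip_width: 0.0005
time_s: 4.7
ee_pos: [0.4581, 0.0301, 0.1875]
eef_rot: [-3.141, 0.0, 1.307]
force: [-3.7, 0.6, 3.7]
grip_width: 0.0001
```

```bash
python3 -m inch '[0,0.1,0,0,0,0,0,0,0.1,0,0,0,0,0,0,0,0,0,0,0,0]'
```

```text
time_s: 5.08
ee_pos: [0.4595, 0.0297, 0.1875]
eef_rot: [-3.14, 0.0, 1.307]
force: [-8.4, 1.6, 7.1]
grip_width: 0.0006
```

```bash
python3 -m inch '[0,0.1,0,0,0,0,0,0,0.05,0,0,0,0,0,0,0,0,0,0,0,0]'
```

```text
time_s: 5.45
ee_pos: [0.4606, 0.0294, 0.1875]
eef_rot: [-3.139, 0.0, 1.307]
force: [-11.5, 2.5, 7.7]
grip_width: 0.0006
```

The middle lid is locked: the force climbs about 3 N/mm. I'll back off and try the left lid.

```bash
python3 -m inch '[0,-0.5,0,0,0,0,0,0,-1.5,0,0,0,0,0,2.4,0,0,0,0,0,0,2.4,0,0,0,0,0,0,2.3,0,0,0,0,0,0,0,0.5,0,0,0,0,0,0,0.5,0,0,0,0,0,0,0,0,0,0,0,0]'
python3 -m inch '[0,0.2,0,0,0,0,0,0,0.2,0,0,0,0,0,0,0.2,0,0,0,0,0,0,0.1,0,0,0,0,0,0,0,0,0,0,0,0]'
```

```text
time_s: 6.45
ee_pos: [0.4705, 0.0996, 0.1874]
eef_rot: [3.142, 0.0, 1.306]
force: [-0.4, -0.1, 0.1]
grip_width: 0.0003
time_s: 7.08
ee_pos: [0.4768, 0.0983, 0.1874]
eef_rot: [-3.14, 0.001, 1.307]
force: [-6.3, -1.5, 2.4]
grip_width: 0.0004
```

```bash
python3 -m inch '[0,0.1,0,0,0,0,0,0,0.05,0,0,0,0,0,0,0,0,0,0,0,0]'
```

```text
time_s: 7.45
ee_pos: [0.4778, 0.098, 0.1874]
eef_rot: [-3.139, 0.001, 1.307]
force: [-9.8, -1.3, 5.4]
grip_width: 0.0004
```

The left lid is locked too, so the free one should be the right. I'll test that one with the same creep.

```bash
python3 -m inch '[0,-0.5,0,0,0,0,0,0,-1.5,0,0,0,0,0,-4.8,0,0,0,0,0,0,-4.8,0,0,0,0,0,0,-4.6,0,0,0,0,0,0,0,0.5,0,0,0,0,0,0,0.5,0,0,0,0,0,0,0,0,0,0,0,0]'
python3 -m inch '[0,0.2,0,0,0,0,0,0,0.2,0,0,0,0,0,0,0.2,0,0,0,0,0,0,0.1,0,0,0,0,0,0,0.1,0,0,0,0,0,0,0,0,0,0,0,0]'
```

```text
time_s: 8.45
ee_pos: [0.4323, -0.0355, 0.1873]
eef_rot: [-3.141, -0.0, 1.308]
force: [-0.7, 0.0, 0.4]
grip_width: 0.0006
time_s: 9.2
ee_pos: [0.4397, -0.0386, 0.1874]
eef_rot: [3.142, 0.0, 1.307]
force: [-1.2, 1.0, -1.6]
grip_width: 0.0004
```

```bash
python3 -m inch '[0,0.2,0,0,0,0,0,0,0.2,0,0,0,0,0,0,0,0,0,0,0,0]'
```

```text
time_s: 9.57
ee_pos: [0.4437, -0.0396, 0.1875]
eef_rot: [3.141, 0.0, 1.307]
force: [0.7, -1.0, -0.1]
grip_width: 0.0007
```

```bash
python3 -m inch '[0,0.3,0,0,0,0,0,0,0.4,0,0,0,0,0,0,0.4,0,0,0,0,0,0,0.4,0,0,0,0,0,0,0.4,0,0,0,0,0,0,0.4,0,0,0,0,0,0,0.4,0,0,0,0,0,0,0.3,0,0,0,0,0,0,0,0,0,0,0,0]'
python3 - <<'E'
from h import *
np.set_printoptions(precision=4,suppress=True)
t=pose();d=t[:3,3]-np.array([.4453,-.0409,.196]); print("tcp past shut face",d@t[:3,1], "lateral",d@t[:3,0])
T=wfc("wrist"); im,dd=ctrl.camera("wrist"); save("w2",im)
for l in ["ridge_left","ridge_middle","ridge_right"]:
    for q in ctrl.place_of("wrist",l)[:2]: print(l,round(q["score"],2),np.round(q["centre"],1),unproj("wrist",dd,q["centre"],T,z=.196))
E
```

```text
time_s: 10.7
ee_pos: [0.4727, -0.0474, 0.1874]
eef_rot: [3.141, -0.0, 1.307]
force: [-0.3, -0.3, 0.0]
grip_width: 0.0007
tcp past shut face 0.02813164370153942 lateral 0.0008960702901512723
ridge_left 0.85 [579.3 242.9] [0.484  0.0949 0.196 ]
ridge_middle 0.62 [445.6 243. ] [0.4654 0.0255 0.196 ]
```

View pics/w2.png

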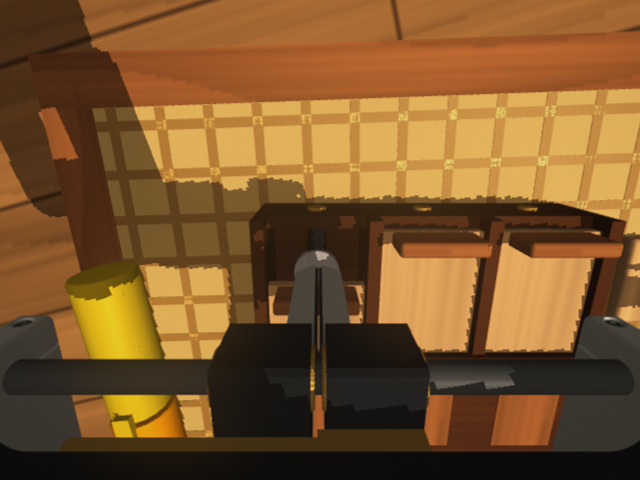

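The right lid is the free one: its ridge has moved with the finger, while the other two ridges still read shut. I'll continue to the stop.

```bash
python3 -m inch '[0,0.4,0,0,0,0,0,0,0.4,0,0,0,0,0,0,0.4,0,0,0,0,0,0,0.4,0,0,0,0,0,0,0.4,0,0,0,0,0,0,0.3,0,0,0,0,0,0,0.2,0,0,0,0,0,0,0.1,0,0,0,0,0,0,0,0,0,0,0,0]'
python3 -m inch '[0,0.15,0,0,0,0,0,0,0.15,0,0,0,0,0,0,0,0,0,0,0,0]'
```

```text
time_s: 12.02
ee_pos: [0.4977, -0.0542, 0.1874]
eef_rot: [3.141, 0.0, 1.307]
force: [-0.3, -0.3, -0.4]
grip_width: 0.0006
time_s: 12.4
ee_pos: [0.5006, -0.055, 0.1874]
eef_rot: [3.141, 0.0, 1.307]
force: [-0.4, 0.2, -0.6]
grip_width: 0.0006
```

```bash
python3 -m inch '[0,0.1,0,0,0,0,0,0,0.1,0,0,0,0,0,0,0,0,0,0,0,0]'
```

```text
time_s: 12.78
ee_pos: [0.5025, -0.0555, 0.1874]
eef_rot: [3.141, 0.0, 1.307]
force: [-0.0, 0.4, -0.2]
grip_width: 0.0004
```

```bash
python3 -m inch '[0,0.1,0,0,0,0,0,0,0.1,0,0,0,0,0,0,0,0,0,0,0,0]'
```

```text
time_s: 13.15
ee_pos: [0.5044, -0.056, 0.1874]
eef_rot: [3.141, -0.0, 1.307]
force: [-1.3, -0.1, -0.3]
grip_width: 0.0006
```

```bash
python3 -m inch '[0,0.1,0,0,0,0,0,0,0.05,0,0,0,0,0,0,0,0,0,0,0,0]'
```

```text
time_s: 13.52
ee_pos: [0.5058, -0.0564, 0.1875]
eef_rot: [3.141, -0.0, 1.307]
force: [-1.2, 0.2, 0.4]
grip_width: 0.0003
```

```bash
python3 -m inch '[0,0.1,0,0,0,0,0,0,0.1,0,0,0,0,0,0,0,0,0,0,0,0]'
```

```text
time_s: 13.9
ee_pos: [0.5078, -0.0569, 0.1875]
eef_rot: [3.141, -0.0, 1.307]
force: [-0.2, -1.0, 0.4]
grip_width: 0.0006
```

```bash
python3 -m inch '[0,0.1,0,0,0,0,0,0,0.05,0,0,0,0,0,0,0,0,0,0,0,0]'
```

```text
time_s: 14.28
ee_pos: [0.508, -0.0569, 0.1874]
eef_rot: [-3.138, 0.0, 1.307]
force: [-11.4, 2.9, 5.9]
grip_width: 0.0002
```

A firm stop shows at about 65 mm of TCP travel past the shut face. I'll back off, lift and check.

```bash
python3 -m inch '[0,-0.3,0,0,0,0,0,0,-1,0,0,0,0,0,0,-1,-1,0,0,0,0,0,-2,-3,0,0,0,0,0,-2,-3,0,0,0,0,0,-3,-3,0,0,0,0,0,-3,-3,0,0,0,0,0,-2,-2,0,0,0,0,0,0,0,0,0,0,0]'
python3 - <<'E'
from h import *
np.set_printoptions(precision=4,suppress=True)
for n in ["wrist","top"]:
    T=wfc(n); im,dd=ctrl.camera(n); save(n+"3",im)
    for l in ["ridge_left","ridge_middle","ridge_right","glass","bowl","tube","holder"]:
        for q in ctrl.place_of(n,l)[:1]:
            r=unproj(n,dd,q["centre"],T,z=.196); b=(r-[.5457,.0061,.196])
            print(n,l,round(q["score"],2),np.round(q["centre"],1),r,"box xy",b[0]*.9668-b[1]*.2555,b[0]*.2555+b[1]*.9668)
E
```

```text
time_s: 15.4
ee_pos: [0.3707, -0.0197, 0.3392]
eef_rot: [3.137, -0.001, 1.307]
force: [-0.9, 0.2, -0.8]
grip_width: 0.0005
wrist ridge_left 0.62 [451.3 292.7] [0.483  0.0965 0.196 ] box xy -0.08366114463116586 0.07136460647231624
wrist ridge_middle 0.66 [384.3 294.8] [0.4669 0.0273 0.196 ] box xy -0.08156234327034363 0.0003402702841731192
wrist ridge_right 0.47 [317.2 349.8] [ 0.5138 -0.0593  0.196 ] box xy -0.014151734861357408 -0.07140146089061288
wrist glass 0.53 [307.5 447.6] [ 0.6459 -0.1074  0.196 ] box xy 0.1259054719653805 -0.08415758735027343
wrist bowl 0.66 [368.7 325.3] [0.4985 0.0032 0.196 ] box xy -0.044922065199271145 -0.014878903911030278
wrist tube 0.75 [208.2 351.5] [ 0.4841 -0.1779  0.196 ] box xy -0.012566564345476192 -0.19367057831176213
wrist holder 0.98 [593.8 174.2] [0.3946 0.2474 0.196 ] box xy -0.20771606238274376 0.1946822195366526
top ridge_left 0.63 [313.3 302.1] [0.4837 0.0909 0.196 ] box xy -0.08156389886277171 0.06615260469536322
top ridge_middle 0.81 [354.1 315.9] [0.4632 0.0259 0.196 ] box xy -0.08484401924828053 -0.0019042696129324167
top ridge_right 0.84 [408.7 280.6] [ 0.5208 -0.0616  0.196 ] box xy -0.006808876114147919 -0.07184604924659413
top glass 0.58 [438.5 175.7] [ 0.6969 -0.1145  0.196 ] box xy 0.17698141113831806 -0.07801541953079646
top bowl 0.59 [354.4 159.4] [0.7227 0.0257 0.196 ] box xy 0.16607199880493154 0.06419951216294226
top tube 0.87 [483.1 279.4] [ 0.5248 -0.1812  0.196 ] box xy 0.02770197611858664 -0.18642715545540806
top holder 0.96 [154.3 322.8] [0.4468 0.3412 0.196 ] box xy -0.18124576738051734 0.2987544821195979
```

View pics/wrist3.png

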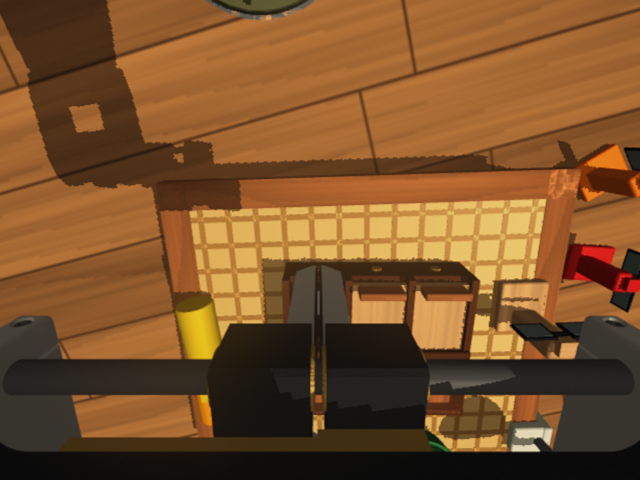

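View pics/top3.png

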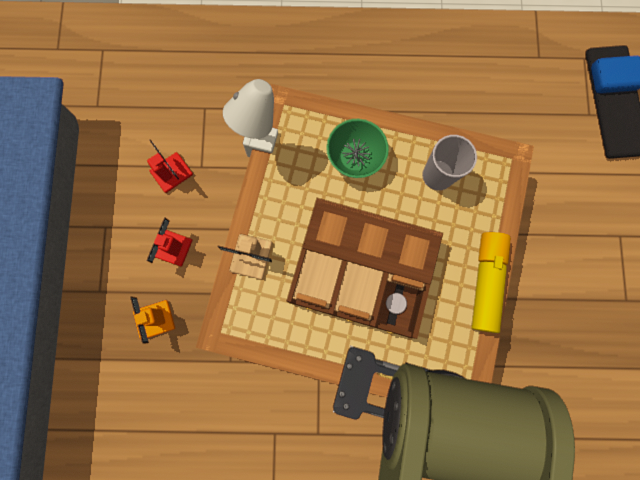

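The top view shows the right lid open with its ridge at the deck edge (~(407,283) px). The left and middle lids are shut, and the glass, bowl, tube and holder are at the same pixels as before. The arm is clear, so I'm handing in.

```bash
python3 -c "
from station import ctrl
print(ctrl.hand_in())"
```

```text
the job is handed in; nothing more can be done
None
```

The unlocked lid was the right (−y) one. I slid it open to its stop and handed the job in after about 15.5 s on the robot's clock. No verdict was reported.

- **Trying the lids:** The middle and left lids were locked. They pushed back at about 3 N/mm, and I stopped at 14 N and 11 N total wrist force. The right lid gave with about 1 N.
- **Force at the stop:** The wrist force rose quickly to about 13 N in total, more abruptly than the 2.5 N/mm given for the spring. I backed off straight away. The highest total force I read was about 14 N, against the 18 N limit. I only read the force at the end of each move, so a brief higher peak can't be ruled out.
- **Lid positions:** The two cameras put the right ridge about 69 mm (wrist) and 76 mm (top) from its shut position. They disagree by 7 mm, but both are above the 60 mm needed. The left and middle ridges were where they had been at the start, within a few mm.
- **Other things on the stool:** The glass, bowl, tube and spectacle holder look unmoved in the before and after top views. The network's holder hits were the look-alikes on the floor, so I checked the real holder by eye. The arm ended clear of everything.

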